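# Strip a rasp in the sculptor's vise and clip its handle on the rail

## Task

Strip the rasp standing in the vise: twist the wooden handle to and fro while pulling until it comes off the tang, then push it upright, ferrule down, into the empty spring clip of its size on the rail until it snaps home, and stop pushing there. Then swing the vise's lever open, lift the bare blade out and stand it gently in the pot with its tang up. The blade stays clamped until the handle is in its clip; leave everything else where it is.

Things in the scene. Friction and masses are not known exactly. Their poses are not given: they have to be found in the camera images.
- handle: Turned beech file handle, steel ferrule down, upright on the rasp's tang; 113 mm long, about 70 g. Ferrule 21 mm thick, 20 mm high; wooden grip 28 mm thick from 36 to 100 mm above the foot, rounded top. Origin: centre of the ferrule's foot; z up along the handle. Jammed on 29 mm of tang: its foot must rise 30 mm to clear it. A straight pull needs 15 to 25 N and may drag the blade.
- handle_grip (a point): Point on the handle's axis 88 mm above its foot, a good place to grasp. While the handle is being twisted (up to about 0.2 N m) it draws off with about 5 N: turn it some 20 degrees or more to one side and back, several times, rising a few millimetres each stroke.
- blade: Steel rasp blade, 24 mm wide (x), 8 mm thick (y), 120 mm long, plus a round tang 10 mm thick, 30 mm long, on its upper end; about 180 g. Stands tang up in the vise, lower end 10 mm above the table, wide faces against the jaws (tops 70 mm above the table). Origin: centre of its lower end; z along it to the tang. The handle's foot starts 121 mm up this axis.
- vise: Grey quick-action vise bolted to the table. Origin: on the table under the middle of the closed jaws, where the blade stands. Jaws 70 mm wide along x, close along y (moving jaw on the -y side), tops 70 mm above the table. The base reaches from y = -110 to +60 mm and x = -42 to +42 mm.
- lever (a joint): Angle of the vise's cam lever, rad: about 0 clamped, 1.45 fully open. It turns level about lever_pivot, clockwise from above: at 0 it points along the vise's +x, open along its -y. Stays where left; about 4 to 8 N at the knob. The moving jaw backs off 5 mm per rad: from about 1.0 the blade stands loose (4 to 6 mm of play).
- lever_knob (a point): Centre of the top of the black upright knob on the lever's end: 22 mm thick, from 64 to 97 mm above the table, 88 mm from the pivot; the flat lever arm is just below it.
- lever_pivot (a point): Point on the lever's upright pivot axis, 97 mm above the table.
- clip: Spring-steel tool clip that fits the handle: a C of two sprung jaws for a 28 mm grip, the middle of three sizes (18, 28, 38 mm) 85 mm apart on a 70 mm high wooden rail; their order changes. Origin: on the table under the rail's front face. Mouth to its -x: push the handle in along its +x. Jaws 51 to 65 mm above the table, lips reach 40 mm out from the rail, mouth 20 mm wide.
- clip_seat (a point): Where a seated handle's axis stands: 22 mm out from the rail's face, 58 mm above the table. The push rises to 8 to 12 N while the handle's axis is 20 to 8 mm short of the seat, then the jaws snap round it and pull it home. Seated, the handle is held by the jaws alone, upright, foot 0 to 15 mm above the table.
- pot: Open terracotta pot, fixed, 94 mm across the rim, 85 mm high, floor 6 mm thick, 78 mm across inside at the floor. Origin: on the table under its centre.
- beater: Dark turned wooden beater, 38 mm thick, 123 mm high, standing in the large clip. Leave alone.
- spray_bottle: Grey spray bottle with white trigger, 68 mm across, 208 mm high, at the back. Leave alone.
- skull_cast: Small plaster skull, 72 mm wide, 81 mm high, at the back. Leave alone.
- timer: Flat white kitchen timer, 62 x 62 x 18 mm. Leave alone.
Mind the look-alikes: they are no part of the job. Leave any orange look-alike of the vise alone.

How it is judged:
By the outcome, as a careful person would: the job done as asked, in the order asked, and still so for the second after the job is handed in, with the robot touching nothing.
It also fails if it takes over 72 s, if anything falls off the work surface, if the arm or the gripper's body presses on something with over 40 N, if the wrist force passes 120 N, or if a joint passes its speed limit or range.

## Robot

A 6-joint arm with a two-finger parallel gripper is mounted at the origin on the work surface. World frame = base frame: x ahead of the robot, y to its left, z up, the work surface at z = 0. Lengths are in m, angles in rad, forces in N, time in s.
With the tool pointing down it reaches from about 0.275 to 0.875 m from the base axis. Payload 12.5 kg.
Tool frame: the origin (TCP) lies midway between the tips of the shut fingers; the grasp point (between the pads) lies 19 mm behind it; z points along the fingers, y is the line along which they close (so a half turn about z gives the same grasp; the last joint's range is limited). The gripper opens to 85 mm and grips with 20 to 120 N. Pads are 22 mm wide; open, the fingers measure 114 mm over their backs; the gripper's body (76 mm by 85 mm) begins 54 mm behind the grasp point. The pads swing forward as they close: fully open they stand 13 mm farther back than shut.
Start: joints at [-1.305, 0.351, 1.652, -0, 1.139, -0.085], TCP at [0.189, -0.516, 0.231] pointing down, gripper open.
Joint ranges: [-2.75, 2.75], [-0.79, 2.1], [0.01, 2.65], [-1.57, 4.71], [0.07, 3.14], [-2.87, 2.87]. Speed limits (rad/s): [2.22, 2.22, 2.79, 3.14, 3.14, 3.14].

## Interface

Orientations are given as a unit quaternion [x, y, z, w].
In Python, from cell import robot gives the robot as it stands. The module is installed in compiled form; this text tells all that it offers.
- The arm moves only by the shell command python3 -m inch 'ROWS' [OPENING] [FORCE]. ROWS is JSON, a list of rows, each a list of 6 numbers: the shift along the tool's x, y, z in cm, then the turn, a rotation vector about the tool's x, y, z in degrees. In form: [[tx, ty, tz, rx, ry, rz], ...]. A call has 1 to 20 rows; each row is the pose to reach, as a shift and turn from the pose commanded when the call began, along the tool's axes at that moment; what a row does not reach only later rows make up. A row lasts 1/10 s, in which the tool goes at most 50 mm and 8.59 degrees, less where a joint would pass 70% of its speed; a pose out of reach is approached as far as the arm can. A call with a gripper value outside its range is refused whole. OPENING is the finger opening in cm, from 0 to 8.54, set as the call begins (- or left out, the last holds). The fingers move at their own pace and stop on an object; FORCE is the grip in N (left out, the last holds). Time passes only in rows, so rows that repeat a pose let the fingers close. It gives the time, the measured TCP pose, the force, the opening and the grip force at its end, in the units of the state.
- robot.observe(): the state, without advancing time (a new reading comes with each control period).
- robot.snapshot(name): name is "side" or "top" or "wrist"; returns a dict with "img" (384x512x3 uint8, blue, green, red), "vertical_fov" (degrees; the focal length in pixels is half the picture's height over the tangent of half this angle, whatever the lens; pixels are square), "cx", "cy" (the principal point, pixels), "rvec" (rotation vector, rad) and "tvec" (3), from world to camera coordinates, as OpenCV has them; the wrist camera has in their place "mount" (4x4, takes a point from camera to tool coordinates, whose origin is the TCP and whose axes are the flange's). Camera axes: x right, y down, z forward; pixel columns grow to the right and rows downward; lengths in m; the calibration is good to about 2 mm. A picture is of the moment at which its call begins: read the wrist's pose just before it. There is no depth.
- robot.close_job(): hands the job in; it is judged then, once.
The state is a dict: "time": time; "joint_positions": joint angles; "qd": joint speeds; "joint_torque": joint torques, N m; "position": TCP position; "tcp_rot": TCP orientation; "force": force on the tool from outside, world axes, zero at the start; "wrist_torque": the same for the moment, N m; "grip_width": opening from 0.0 (shut) to 1.0 (fully open); "gripper_force": force on a finger pad.
Only numpy, scipy, OpenCV 4.12 (cv2) and the standard library are available. Lean on these libraries where they do the work, as an engineer would, in place of code of your own. Each camera call takes 0.05 s, during which the arm holds its last target. There are 200 camera calls.

## Working session

There is one attempt and no reset: what is moved stays moved. The work goes in short steps, Python scripts to look and compute and a shell command to move; the robot and the scene stay as the last step left them, time stands still between calls to the robot, and variables do not carry over. Pictures are saved under pics/ and viewed, at most 10 in all, crops included, and the job is handed in when it is done.

```bash
mkdir -p pics
cat > h.py <<'E'
import numpy as np, cv2
from scipy.spatial.transform import Rotation as R
from cell import robot
def K(s):
    f=s["img"].shape[0]/2/np.tan(np.radians(s["vertical_fov"])/2)
    return np.array([[f,0,s["cx"]],[0,f,s["cy"]],[0,0,1]])
def ray(s,u,v):  # origin, direction in world (fixed cams)
    Rm=cv2.Rodrigues(np.array(s["rvec"],float))[0]; t=np.array(s["tvec"],float).ravel()
    return -Rm.T@t, Rm.T@np.linalg.inv(K(s))@np.array([u,v,1.])
def atz(s,u,v,z):
    o,d=ray(s,u,v); return o+d*(z-o[2])/d[2]
def proj(s,p):
    Rm=cv2.Rodrigues(np.array(s["rvec"],float))[0]; q=K(s)@(Rm@np.array(p)+np.array(s["tvec"]).ravel()); return q[:2]/q[2]
E
python3 - <<'E'
from h import *
import pickle
print(robot.observe())
for n in("top","side"):
    s=robot.snapshot(n); pickle.dump(s,open(n+".pkl","wb"))
    o,_=ray(s,0,0); print(n,o,s["vertical_fov"],s["cx"],s["cy"],s["rvec"])
    cv2.imwrite(f"pics/{n}0.png",cv2.resize(s["img"],(800,600),interpolation=cv2.INTER_CUBIC))
E
```

```text
{'time': 0.0, 'joint_positions': array([-1.30459832e+00,  3.51200942e-01,  1.65242820e+00,  1.12009851e-05,
        1.13908031e+00, -8.46104311e-02]), 'qd': array([-0.00061688, -0.00033598,  0.00054912,  0.00058651, -0.00011762,
       -0.00142129]), 'joint_torque': array([ 1.31542249e-03, -5.06096399e+01, -2.91404182e+01,  3.19210301e-05,
        4.54477660e-03, -3.78092011e-06]), 'position': array([ 0.18894644, -0.51617869,  0.23077618]), 'tcp_rot': array([ 9.84656336e-01,  1.74503831e-01, -4.55651022e-05, -5.56559596e-04]), 'force': array([-0.52647808, -0.62321528, -0.35659699]), 'wrist_torque': array([-0.02948213,  0.02991343, -0.01529452]), 'gripper_force': 0.0, 'grip_width': 1.0011013202291685}
top [0.40050758 0.03287342 1.20654782] 56.426307599901605 252.4009884424747 193.81542936380697 [ 2.12680412 -2.16738349  0.13438291]
side [-0.19754505  0.80323118  0.87424409] 48.12357931290771 250.0616766777614 185.6843485675983 [ 0.96297818 -2.32846672  1.23003571]
```

View pics/top0.png

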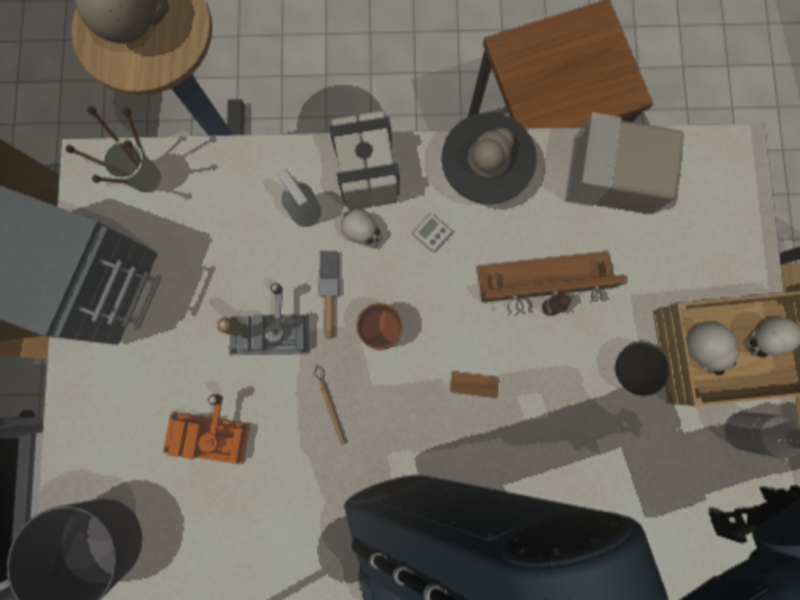

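View pics/side0.png

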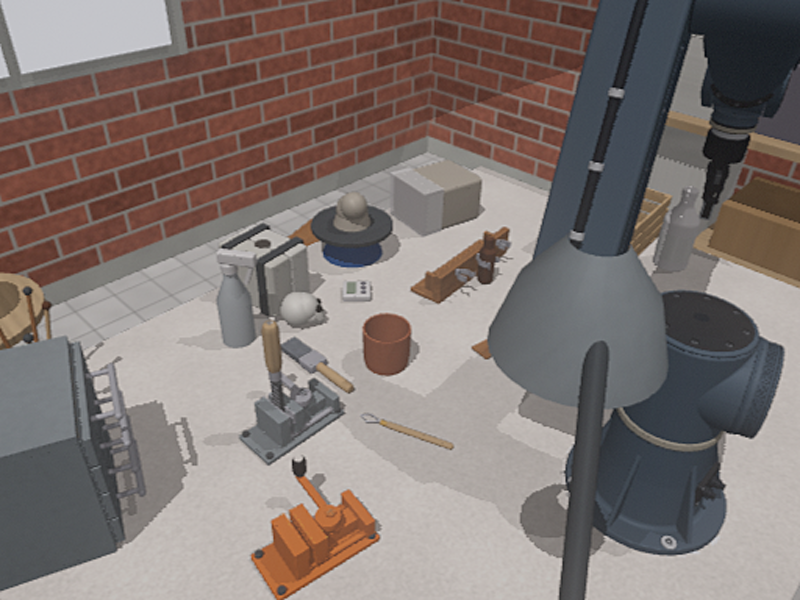

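The top view has x up and y left. The grey vise is around (270,333) with the handle top at (230,326) and the knob at (277,289). The rail runs from (480,280) to (625,280), with clips at 518, 557 (beater) and 598. The pot is at (380,326). I'll enlarge these.

Run:
```python
from h import *
import pickle
t=pickle.load(open("top.pkl","rb")); s=pickle.load(open("side.pkl","rb"))
k=.64
f=lambda u,v,z: np.round(atz(t,u*k,v*k,z),4)
print("handletop",f(230,326,.240),"knob",f(277,289,.097),"pivot",f(275,333,.097),"pot",f(380,326,.085))
print("clips",f(518,306,.06),f(557,303,.12),f(598,295,.06),"rail front",f(482,300,.07),f(612,285,.07))
a=cv2.resize(t["img"][155:235,140:220],(400,400),interpolation=cv2.INTER_CUBIC)
b=cv2.resize(t["img"][155:211,300:404],(780,420)[0:2] and (743,400),interpolation=cv2.INTER_CUBIC)[:, :]
c=np.hstack([a,cv2.resize(b,(400,215)).repeat(1,0)[:, :] if 0 else np.vstack([cv2.resize(t["img"][150:214,300:404],(400,246),interpolation=cv2.INTER_CUBIC),cv2.resize(s["img"][140:195,260:330],(400,314),interpolation=cv2.INTER_CUBIC)[:154]])])
cv2.imwrite("pics/crop0.png",c)
```

```text
handletop [0.4965 0.3278 0.24  ] knob [0.5837 0.2781 0.097 ] pivot [0.495  0.2812 0.097 ] pot [0.5061 0.0722 0.085 ]
clips [ 0.5444 -0.2123  0.06  ] [ 0.5413 -0.2757  0.12  ] [ 0.564  -0.3781  0.06  ] rail front [ 0.5569 -0.1371  0.07  ] [ 0.5827 -0.4045  0.07  ]
```

View pics/crop0.png

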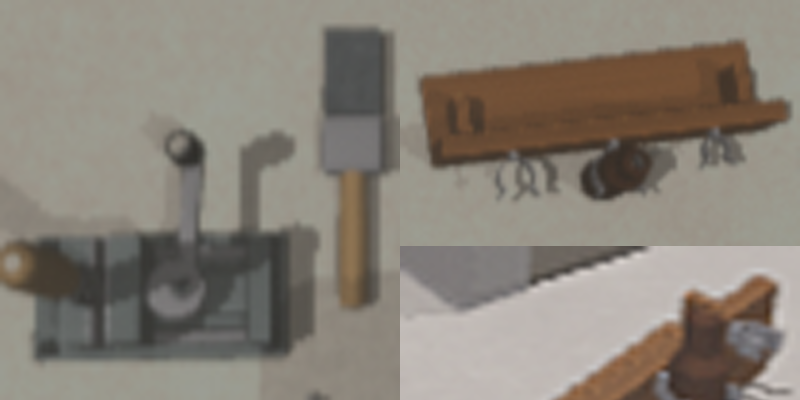

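The wider pair of lips is the left clip, crop (525,175); the narrow one is on the right at (722,148), and the beater sits between them. So the 28 mm clip is at about y = -0.21. I'll take a wrist view of it on the way.

```bash
cat >> h.py <<'E'
def shift(pos=None,yaw=None,o=None):
    "tool shift (cm) and z turn (deg) to world pos / tool-x yaw (deg)"
    o=o or robot.observe(); r=R.from_quat(o["tcp_rot"]); x=r.as_matrix()[:,0]
    d=r.inv().apply(np.array(pos)-o["position"])*100
    cur=np.degrees(np.arctan2(x[1],x[0]))
    print("shift cm",np.round(d,2),"rz",None if yaw is None else round(cur-yaw,1),"yaw",round(cur,2),"t",o["time"])
def wray(s,o,u,v):
    M=np.array(s["mount"]); r=R.from_quat(o["tcp_rot"])
    d=r.apply(M[:3,:3]@np.linalg.inv(K(s))@np.array([u,v,1.])); c=r.apply(M[:3,3])+o["position"]; return c,d
def watz(s,o,u,v,z):
    c,d=wray(s,o,u,v); return np.round(c+d*(z-c[2])/d[2],4)
def wsnap(name,box=None):
    import pickle
    o=robot.observe(); s=robot.snapshot("wrist"); pickle.dump((s,o),open(name+".pkl","wb"))
    im=s["img"]; 
    if box: im=im[box[1]:box[3],box[0]:box[2]]
    k=min(800/im.shape[1],600/im.shape[0]); cv2.imwrite(f"pics/{name}.png",cv2.resize(im,None,fx=k,fy=k,interpolation=cv2.INTER_CUBIC)); print("scale",k); return s,o
def wproj(s,o,p):
    M=np.linalg.inv(np.array(s["mount"])); q=R.from_quat(o["tcp_rot"]).inv().apply(np.array(p)-o["position"])
    q=K(s)@(M[:3,:3]@q+M[:3,3]); return q[:2]/q[2]
E
python3 - <<'E'
from h import *
shift([.44,-.22,.30],5.5)
s=robot.snapshot("wrist"); print(np.round(s["mount"],3),s["vertical_fov"])
E
```

```text
shift cm [ 33.76 -19.2   -6.9 ] rz 14.6 yaw 20.1 t 0.1
[[-0.    -0.951 -0.309  0.077]
 [ 1.    -0.     0.     0.001]
 [-0.    -0.309  0.951 -0.142]
 [ 0.     0.     0.     1.   ]] 67.67046580738653
```

```bash
python3 -m inch '[[38.7,-15.3,-3.9,0,0,14.6],[38.7,-15.3,-3.9,0,0,14.6],[38.7,-15.3,-3.9,0,0,14.6],[38.7,-15.3,-3.9,0,0,14.6],[38.7,-15.3,-3.9,0,0,14.6],[38.7,-15.3,-3.9,0,0,14.6],[38.7,-15.3,-3.9,0,0,14.6],[38.7,-15.3,-3.9,0,0,14.6],[38.7,-15.3,-3.9,0,0,14.6],[38.7,-15.3,-3.9,0,0,14.6],[38.7,-15.3,-3.9,0,0,14.6],[38.7,-15.3,-3.9,0,0,14.6]]'
python3 - <<'E'
from h import *
s,o=wsnap("w1"); print(o["position"],o["time"])
E
```

```text
time: 1.35
position: [0.4991, -0.2406, 0.2701]
tcp_rot: [0.999, 0.047, -0.0, -0.0]
force: [-1.0, 0.5, 0.6]
grip_width: 0.999
gripper_force: 0.0
scale 1.5625
[ 0.49908435 -0.24055484  0.27005316] 1.35
```

View pics/w1.png

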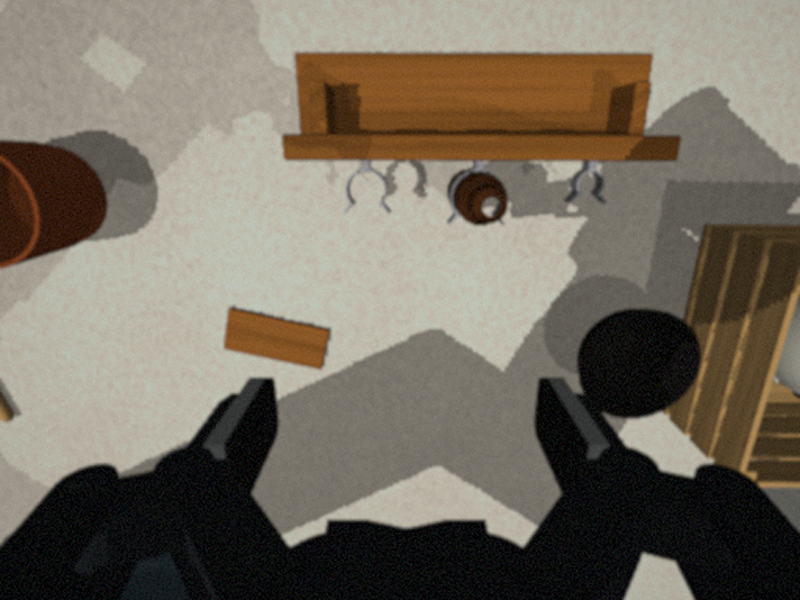

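The wrist view shows a rail front edge that is level (row 160), so the yaw of about 5.4° is right. The empty 28 mm clip's circle is centred near (367,186) and its lips are at (348,210) and (389,210). The small clip is at (588,185), and the beater is between them.

Run:
```python
from h import *
import pickle
s,o=pickle.load(open("w1.pkl","rb"));k=1/1.5625
f=lambda u,v,z:watz(s,o,u*k,v*k,z)
x=R.from_quat(o["tcp_rot"]).as_matrix()[:,0]; print("x",x, np.degrees(np.arctan2(x[1],x[0])))
c=f(367,186,.065);a=f(285,159.5,.07);b=f(680,160.5,.07)
print("C",c,"lips",f(348,210,.065),f(389,210,.065),"rail",a,b,"beater",f(482,200,.123))
e=(b-a)[:2];e/=np.linalg.norm(e);n=np.array([-e[1],e[0]]);print("yaw rail",np.degrees(np.arctan2(n[1],n[0])))
print("dist C to face",(a[:2]-c[:2])@n)
cm=(f(348,210,.065)+f(389,210,.065))[:2]/2
seat=cm+n*((a[:2]-cm)@n-.022); print("seat by lips/rail",seat)
print("end of rail mid", (a+b)/2)
shift([.495,.328,.29])
```

```text
x [ 9.95494553e-01  9.48170594e-02 -5.65900533e-04] 5.440791431306434
C [ 0.5466 -0.2081  0.065 ] lips [ 0.5273 -0.1948  0.065 ] [ 0.5303 -0.2262  0.065 ] rail [ 0.5602 -0.1475  0.07  ] [ 0.5869 -0.4353  0.07  ] beater [ 0.5499 -0.2858  0.123 ]
yaw rail 5.300316053944453
dist C to face 0.019139839416107744
seat by lips/rail [ 0.54382093 -0.20910647]
end of rail mid [ 0.57355 -0.2914   0.07   ]
shift cm [  4.97 -56.65  -1.98] rz None yaw 5.42 t 1.4
```

```bash
python3 -m inch '[[-2.5,-56.6,-7,0,0,0],[-2.5,-56.6,-7,0,0,0],[-2.5,-56.6,-7,0,0,0],[-2.5,-56.6,-7,0,0,0],[-2.5,-56.6,-7,0,0,0],[-2.5,-56.6,-7,0,0,0],[-2.5,-56.6,-7,0,0,0],[-2.5,-56.6,-7,0,0,0],[-2.5,-56.6,-7,0,0,0],[-2.5,-56.6,-7,0,0,0],[-2.5,-56.6,-7,0,0,0],[-2.5,-56.6,-7,0,0,0],[-2.5,-56.6,-7,0,0,0],[-2.5,-56.6,-7,0,0,0],[-2.5,-56.6,-7,0,0,0],[-2.5,-56.6,-7,0,0,0]]'
python3 - <<'E'
from h import *
s,o=wsnap("w2"); print(o["position"],o["time"],o["joint_positions"])
E
```

```text
time: 3.0
position: [0.4211, 0.32, 0.3403]
tcp_rot: [0.999, 0.047, -0.0, 0.0]
force: [-0.5, 0.1, 0.3]
grip_width: 1.003
gripper_force: 0.0
scale 1.5625
[0.42113848 0.31997455 0.34030836] 3.0 [ 5.61754324e-01  2.20423613e-01  1.55544858e+00 -1.04438016e-04
  1.36580554e+00  2.03833016e+00]
```

View pics/w2.png

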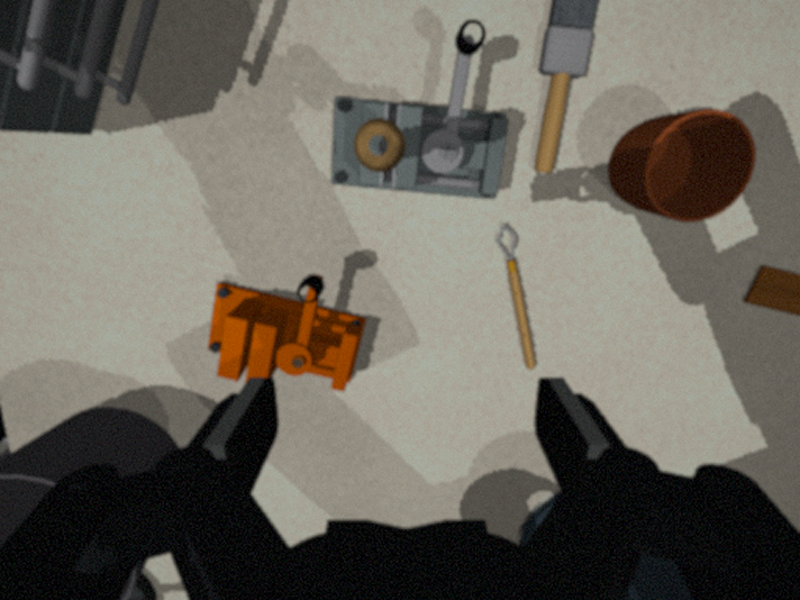

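The handle is seen from above at (379,145). The knob is at (471,36), the pivot disc is at (444,150) and the pot rim is centred at (700,164). The vise base runs from (334,97) to (496,197).

Run:
```python
from h import *
import pickle
s,o=pickle.load(open("w2.pkl","rb"));k=1/1.5625
f=lambda u,v,z:watz(s,o,u*k,v*k,z)
print("handle",f(379,145,.235),"knob",f(471,36,.097),"pivot",f(444,149,.097),"pot",f(700,164,.085))
for p in((334,97),(332,184),(508,113),(496,197)): print(f(*p,.01))
t=pickle.load(open("top.pkl","rb"))
# triangulate handle top: wrist vs top ; wrist vs side
def tri(a,b):
    (c1,d1),(c2,d2)=a,b; A=np.c_[d1,-d2]; l=np.linalg.lstsq(A,c2-c1,rcond=None)[0]; return c1+d1*l[0],c2+d2*l[1]
print(tri(wray(s,o,379*k,145*k),ray(t,226*k,326*k)))
sd=pickle.load(open("side.pkl","rb")); print(tri(wray(s,o,379*k,145*k),ray(sd,271*k,322*k)))
for z in(.131,.2,.24): print(z,proj(sd,[.505,.325,z])/k)
```

```text
handle [0.4989 0.3399 0.235 ] knob [0.5842 0.2839 0.097 ] pivot [0.5009 0.2945 0.097 ] pot [0.5094 0.0748 0.085 ]
[0.5391 0.3994 0.01  ]
[0.4567 0.3978 0.01  ]
[0.5407 0.229  0.01  ]
[0.4595 0.2281 0.01  ]
(array([0.49890807, 0.34066509, 0.22073412]), array([0.49854369, 0.3408055 , 0.22074174]))
(array([0.4988859 , 0.33933272, 0.24421138]), array([0.49858363, 0.3389123 , 0.24418724]))
0.131 [281.17360839 371.33600933]
0.2 [277.90913928 338.62717863]
0.24 [275.90420761 318.53846951]
```

```bash
python3 -m inch '[[4,-0.6,0,0,0,0],[7.94,-1.2,0,0,0,0],[7.94,-1.2,4,0,0,0],[7.94,-1.2,8,0,0,0],[7.94,-1.2,11,0,0,0],[7.94,-1.2,13,0,0,0],[7.94,-1.2,14,0,0,0],[7.94,-1.2,14,0,0,0]]' && python3 -m inch '[[0,0,0,0,0,0],[0,0,0,0,0,0],[0,0,0,0,0,0],[0,0,0,0,0,0],[0,0,0,0,0,0],[0,0,0,0,0,0],[0,0,0,0,0,0]]' 2.0 70; python3 -c "
from h import *;print(robot.observe()['grip_width'],robot.observe()['wrist_torque'])"
```

```text
time: 3.85
position: [0.4985, 0.3401, 0.1995]
tcp_rot: [0.999, 0.048, -0.001, 0.0]
force: [0.4, 0.0, -0.2]
grip_width: 1.0
gripper_force: 0.0
time: 4.55
position: [0.4987, 0.3409, 0.2006]
tcp_rot: [0.999, 0.048, 0.0, -0.0]
force: [-1.2, 0.7, 4.2]
grip_width: 0.309
gripper_force: 70.5
0.3089834387161933 [ 0.25278472  0.19285733 -0.0197229 ]
```

```bash
python3 -m inch '[[0,0,0,0,0,8],[0,0,-0.1,0,0,16],[0,0,-0.2,0,0,24],[0,0,-0.25,0,0,24],[0,0,-0.3,0,0,16],[0,0,-0.4,0,0,8],[0,0,-0.5,0,0,0],[0,0,-0.6,0,0,-8],[0,0,-0.7,0,0,-16],[0,0,-0.75,0,0,-24],[0,0,-0.8,0,0,-24],[0,0,-0.9,0,0,-16],[0,0,-1.0,0,0,-8],[0,0,-1.1,0,0,0]]'; python3 -c "
from h import *;o=robot.observe();print(o['wrist_torque'],o['joint_positions'][5])
s=robot.snapshot('side');im=cv2.resize(s['img'][175:305,120:250],(600,600),interpolation=cv2.INTER_CUBIC);cv2.imwrite('pics/s2.png',im)"
```

```text
time: 5.95
position: [0.4984, 0.3408, 0.2107]
tcp_rot: [0.999, 0.043, -0.0, 0.0]
force: [1.5, 3.0, -7.5]
grip_width: 0.31
gripper_force: 70.1
[ 0.84405063 -0.24474355  0.008087  ] 2.007617521963986
```

View pics/s2.png

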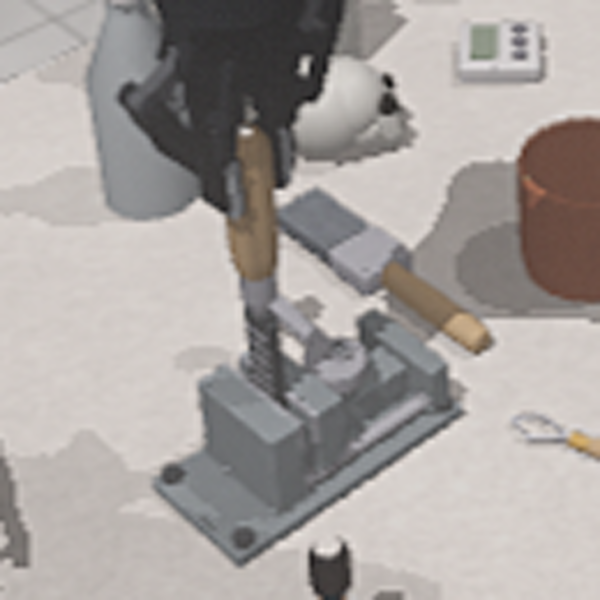

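Ferrule foot at crop (258,308), jaw top at about (262,385).

```bash
python3 - <<'E'
from h import *
import pickle
s=pickle.load(open("side.pkl","rb"))
for z in(.07,.13,.141,.161):print(z,(proj(s,[.499,.34,z])-[120,175])*600/130)
E
python3 -m inch '[[0,0,0,0,0,8],[0,0,-0.1,0,0,16],[0,0,-0.2,0,0,24],[0,0,-0.25,0,0,24],[0,0,-0.3,0,0,16],[0,0,-0.4,0,0,8],[0,0,-0.5,0,0,0],[0,0,-0.6,0,0,-8],[0,0,-0.7,0,0,-16],[0,0,-0.75,0,0,-24],[0,0,-0.8,0,0,-24],[0,0,-0.9,0,0,-16],[0,0,-1.0,0,0,-8],[0,0,-1.1,0,0,0]]'; python3 -c "
from h import *;o=robot.observe();print(o['wrist_torque'],o['joint_positions'][5])
s=robot.snapshot('side');im=cv2.resize(s['img'][205:295,130:220],(600,600),interpolation=cv2.INTER_CUBIC);cv2.imwrite('pics/s3.png',im)"
```

```text
0.07 [270.30974447 387.31637501]
0.13 [261.9363472  308.47909616]
0.141 [260.34419444 293.48864634]
0.161 [257.4019193 265.7865132]
time: 7.4
position: [0.4983, 0.3407, 0.2216]
tcp_rot: [0.999, 0.043, -0.001, 0.0]
force: [2.3, 2.1, -6.9]
grip_width: 0.31
gripper_force: 70.7
[ 0.77819263 -0.39767509 -0.01472915] 2.0073854950636347
```

View pics/s3.png

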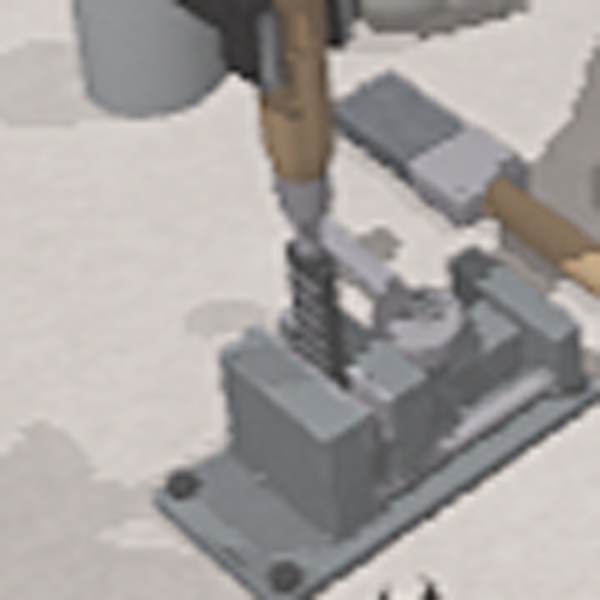

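The tang now shows between the ferrule (305,225) and the shoulder (312,245), which is at the projected z = 0.13. The blade hasn't been dragged. I'll do one more set and then lift.

```bash
python3 -m inch '[[0,0,0,0,0,8],[0,0,-0.1,0,0,16],[0,0,-0.2,0,0,24],[0,0,-0.25,0,0,24],[0,0,-0.3,0,0,16],[0,0,-0.4,0,0,8],[0,0,-0.5,0,0,0],[0,0,-0.6,0,0,-8],[0,0,-0.7,0,0,-16],[0,0,-0.75,0,0,-24],[0,0,-0.8,0,0,-24],[0,0,-0.9,0,0,-16],[0,0,-1.0,0,0,-8],[0,0,-1.2,0,0,0],[0,0,-1.7,0,0,0],[0,0,-2.7,0,0,0],[0,0,-3.7,0,0,0]]'; python3 -c "
from h import *;o=robot.observe();print(o['wrist_torque'],o['joint_positions'][5])
shift([.475,-.2156,.26],5.3)
s=robot.snapshot('side');im=cv2.resize(s['img'][175:305,120:250],(600,600),interpolation=cv2.INTER_CUBIC);cv2.imwrite('pics/s4.png',im)"
```

```text
time: 9.15
position: [0.4987, 0.3407, 0.2603]
tcp_rot: [0.999, 0.049, 0.0, -0.0]
force: [0.4, -0.4, -0.6]
grip_width: 0.311
gripper_force: 71.2
[ 0.01341559 -0.02628819 -0.00152967] 1.9946208727355264
shift cm [-7.830e+00  5.513e+01  3.000e-02] rz 0.3 yaw 5.64 t 9.15
```

View pics/s4.png

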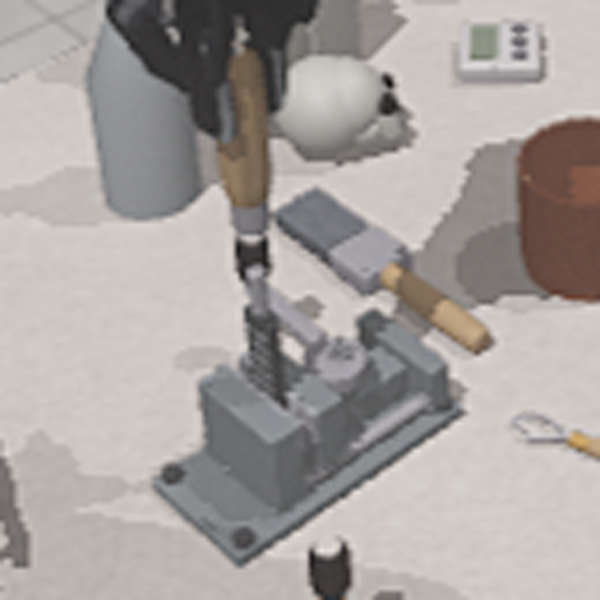

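The handle is off, upright, its foot at (250,235) above the bare tang at (258,270). Next I'll carry it to a point 75 mm in front of the clip and lower it there.

```bash
python3 -m inch '[[-8.4,55.1,0,0,0,0.3],[-8.4,55.1,0,0,0,0.3],[-8.4,55.1,0,0,0,0.3],[-8.4,55.1,0,0,0,0.3],[-8.4,55.1,0,0,0,0.3],[-8.4,55.1,0,0,0,0.3],[-8.4,55.1,0,0,0,0.3],[-8.4,55.1,0,0,0,0.3],[-8.4,55.1,0,0,0,0.3],[-8.4,55.1,0,0,0,0.3],[-8.4,55.1,0,0,0,0.3],[-8.4,55.1,0,0,0,0.3],[-8.4,55.1,0,0,0,0.3],[-8.4,55.1,0,0,0,0.3],[-8.4,55.1,4,0,0,0.3],[-8.4,55.1,8,0,0,0.3],[-8.4,55.1,12,0,0,0.3],[-8.4,55.1,15,0,0,0.3],[-8.4,55.1,15,0,0,0.3]]' && python3 -c "
from h import *;shift([.469,-.2159,.079],5.3)
wsnap('w4')"
```

```text
time: 11.1
position: [0.4663, -0.2133, 0.1064]
tcp_rot: [0.999, 0.047, -0.003, -0.002]
force: [0.2, -0.2, -0.0]
grip_width: 0.31
gripper_force: 71.2
shift cm [0.26 0.3  2.74] rz 0.0 yaw 5.33 t 11.1
scale 1.5625
```

View pics/w4.png

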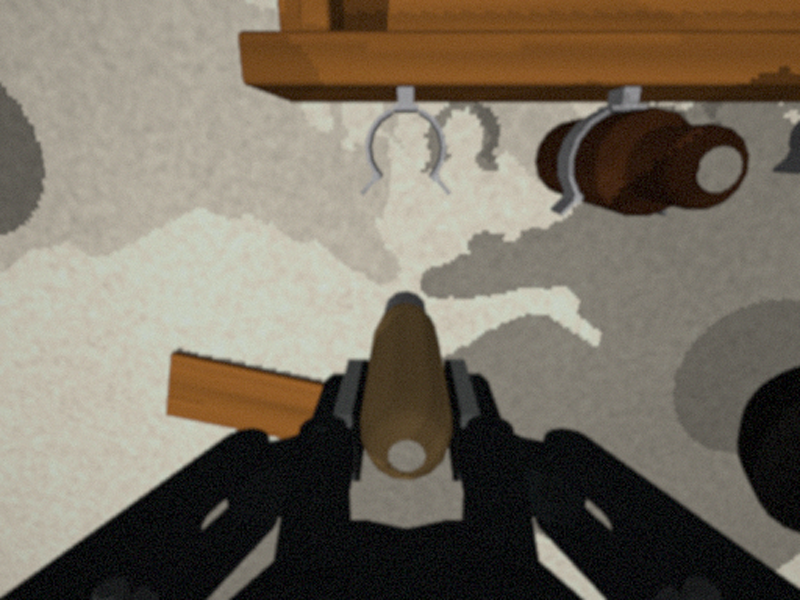

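Handle axis at column 405 (top at 456), clip centre at column 405, row 145, lips at (372,188) and (440,188). They're nearly aligned.

Run:
```python
from h import *
import pickle
s,o=pickle.load(open("w4.pkl","rb"));k=1/1.5625
f=lambda u,v,z:watz(s,o,u*k,v*k,z)
n=np.array([np.cos(np.radians(5.3)),np.sin(np.radians(5.3))]);e=np.array([n[1],-n[0]])
T=o["position"][:2]
for nm,p in(("clip",f(405,143,.065)),("lipL",f(366,190,.065)),("lipR",f(446,190,.065)),("screw",f(405,95,.065)),("face",f(245,84,.07)),("htop",f(405,456,.149)),("ferr",f(405,300,.055))):
    d=p[:2]-T; print(nm,p,"along",round(d@n,4),"side",round(d@e,4))
print("cx",s["cx"]/k)
shift([.5438,-.209,.079],5.3); print(robot.observe()["position"],robot.observe()["tcp_rot"])
```

```text
clip [ 0.5455 -0.2069  0.065 ] along 0.0794 side 0.001
lipL [ 0.5263 -0.1931  0.065 ] along 0.0616 side -0.0145
lipR [ 0.5293 -0.2249  0.065 ] along 0.0616 side 0.0174
screw [ 0.5624 -0.2054  0.065 ] along 0.0964 side 0.001
face [ 0.5602 -0.1474  0.07  ] along 0.0996 side -0.0569
htop [ 0.4672 -0.2146  0.149 ] along 0.0008 side 0.0014
ferr [ 0.4781 -0.2131  0.055 ] along 0.0118 side 0.0009
cx 405.75442538766066
shift cm [7.65 0.2  2.96] rz 0.0 yaw 5.32 t 11.15
[ 0.46753896 -0.214178    0.10875143] [ 9.98923414e-01  4.63668271e-02 -1.19535895e-03 -8.37499796e-04]
```

```bash
python3 -m inch '[[0,0,2,0,0,0],[0,0,2.95,0,0,0],[2,0,2.95,0,0,0],[4,0,2.95,0,0,0],[4.5,0,2.95,0,0,0],[5,0,2.95,0,0,0],[5.3,0,2.95,0,0,0],[5.6,0,2.95,0,0,0],[5.9,0,2.95,0,0,0],[6.2,0,2.95,0,0,0],[6.2,0,2.95,0,0,0]]' && python3 -c "
from h import *;shift([.5438,-.209,.079],5.3)"
```

```text
time: 12.25
position: [0.5277, -0.2093, 0.079]
tcp_rot: [0.999, 0.045, -0.002, -0.001]
force: [-4.3, 2.7, -1.7]
grip_width: 0.311
gripper_force: 71.2
shift cm [ 1.61  0.11 -0.  ] rz -0.1 yaw 5.19 t 12.25
```

```bash
python3 -m inch '[[0.3,-0.05,0,0,0,0],[0.6,-0.05,0,0,0,0],[0.8,-0.05,0,0,0,0],[1.0,-0.05,0,0,0,0],[1.2,-0.05,0,0,0,0],[1.2,-0.05,0,0,0,0]]' && python3 -c "
from h import *;shift([.5438,-.209,.079],5.3)"
```

```text
time: 12.85
position: [0.5408, -0.2079, 0.0794]
tcp_rot: [0.999, 0.045, -0.001, -0.001]
force: [-1.0, 5.5, -3.2]
grip_width: 0.31
gripper_force: 70.9
shift cm [0.29 0.14 0.04] rz -0.1 yaw 5.18 t 12.85
```

```bash
python3 -m inch '[[0.1,-0.1,0,0,0,0],[0.2,-0.15,0,0,0,0],[0.2,-0.15,0,0,0,0]]' && python3 -c "
from h import *;shift([.5438,-.209,.079],5.3)
o=robot.observe();print(o['force'],o['wrist_torque']); wsnap('w5',(180,0,380,150))"
```

```text
time: 13.15
position: [0.5433, -0.2067, 0.0799]
tcp_rot: [0.999, 0.045, -0.0, -0.0]
force: [-1.2, 4.6, 0.1]
grip_width: 0.312
gripper_force: 70.9
shift cm [0.03 0.23 0.09] rz -0.1 yaw 5.2 t 13.15
[-1.17176825  4.64818785  0.1275437 ] [0.90596741 0.21133175 0.00746353]
scale 4.0
```

View pics/w5.png

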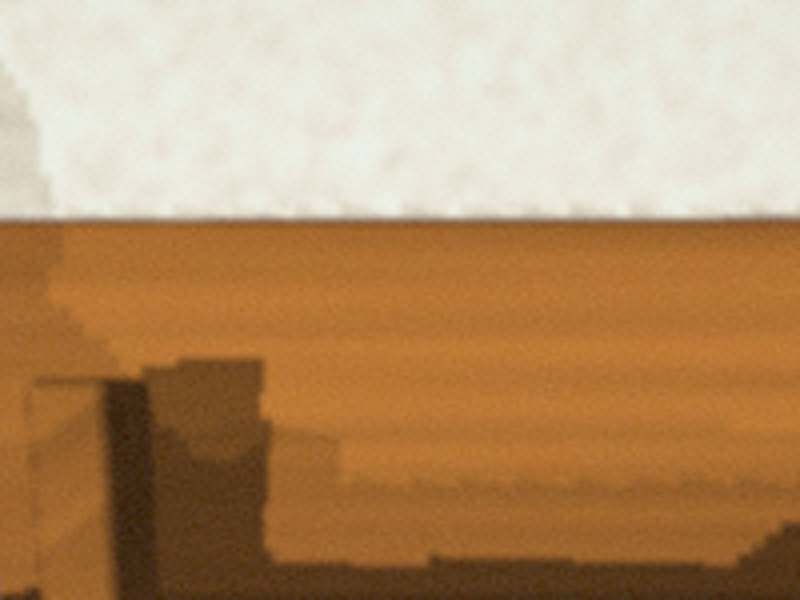

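The clip is still pulling the handle toward +y, so I'll follow it until the sideways force eases.

```bash
python3 -m inch '[[0,-0.1,0,0,0,0],[0.0,-0.15,0,0,0,0],[0,-0.15,0,0,0,0]]' && python3 -c "
from h import *
o=robot.observe();print(o['force'],o['wrist_torque'],o['position'])"
```

```text
time: 13.5
position: [0.5434, -0.2058, 0.08]
tcp_rot: [0.999, 0.045, 0.0, 0.0]
force: [-1.0, 0.7, -0.9]
grip_width: 0.311
gripper_force: 71.0
[-0.98921106  0.65273736 -0.9096954 ] [0.01015929 0.08960014 0.02863951] [ 0.54343401 -0.20579901  0.07995874]
```

```bash
python3 -m inch '[[0,0,0,0,0,0],[0,0,0,0,0,0],[0,0,0,0,0,0],[0,0,0,0,0,0],[0,0,-1,0,0,0],[0,0,-3,0,0,0],[0,0,-6,0,0,0],[0,0,-10,0,0,0],[-5,0,-14,0,0,0],[-8,0,-17,0,0,0],[-8,0,-17,0,0,0]]' 5.2
python3 - <<'E'
from h import *
import pickle
o=robot.observe(); s=robot.snapshot("wrist"); pickle.dump((s,o),open("w6.pkl","wb"))
print(o["position"])
s0=pickle.load(open("w1.pkl","rb"))
# where would a seated handle (foot z h) project; colour mask of wood near there
for p in([.5434,-.206,.122],[.5434,-.206,.11],[.5434,-.206,.045],[.5654,-.206,.07]): print(p,wproj(s,o,p))
im=s["img"].astype(int); b,g,r=im[...,0],im[...,1],im[...,2]
u,v=wproj(s,o,[.5434,-.206,.122]).astype(int)
for vv in range(v-25,v+45,5): print(vv,[tuple(im[vv,uu]) for uu in range(u-30,u+31,10)])
E
```

```text
time: 14.6
position: [0.4622, -0.2134, 0.2544]
tcp_rot: [0.999, 0.045, 0.002, 0.002]
force: [1.0, -0.1, 0.5]
grip_width: 0.608
gripper_force: 0.0
[ 0.46217349 -0.21335409  0.25439369]
[0.5434, -0.206, 0.122] [257.42684381  91.06338279]
[0.5434, -0.206, 0.11] [257.47372271  91.28150012]
[0.5434, -0.206, 0.045] [257.67176905  92.20296668]
[0.5654, -0.206, 0.07] [259.42409022  70.02943737]
66 [(np.int64(39), np.int64(84), np.int64(127)), (np.int64(30), np.int64(79), np.int64(127)), (np.int64(41), np.int64(86), np.int64(132)), (np.int64(36), np.int64(84), np.int64(132)), (np.int64(39), np.int64(81), np.int64(130)), (np.int64(38), np.int64(83), np.int64(133)), (np.int64(37), np.int64(81), np.int64(131))]
71 [(np.int64(14), np.int64(38), np.int64(60)), (np.int64(4), np.int64(32), np.int64(53)), (np.int64(16), np.int64(33), np.int64(54)), (np.int64(113), np.int64(114), np.int64(114)), (np.int64(7), np.int64(26), np.int64(53)), (np.int64(19), np.int64(41), np.int64(64)), (np.int64(24), np.int64(44), np.int64(64))]
76 [(np.int64(144), np.int64(159), np.int64(162)), (np.int64(144), np.int64(15
[... 3195 characters left out ...]
, np.int64(186), np.int64(188))]
126 [(np.int64(170), np.int64(185), np.int64(187)), (np.int64(168), np.int64(181), np.int64(187)), (np.int64(173), np.int64(189), np.int64(191)), (np.int64(164), np.int64(179), np.int64(182)), (np.int64(169), np.int64(181), np.int64(187)), (np.int64(173), np.int64(188), np.int64(190)), (np.int64(168), np.int64(182), np.int64(188))]
131 [(np.int64(173), np.int64(189), np.int64(188)), (np.int64(173), np.int64(190), np.int64(187)), (np.int64(172), np.int64(185), np.int64(189)), (np.int64(172), np.int64(187), np.int64(190)), (np.int64(159), np.int64(176), np.int64(183)), (np.int64(167), np.int64(179), np.int64(186)), (np.int64(165), np.int64(178), np.int64(184))]
```

The numbers show the handle as an upright ring centred at (257,91), which is exactly the seat projection, with the clip's steel behind it. It's seated and free. Next is the lever; I'll measure the knob from nearby.

```bash
python3 -m inch '[[13.2,-48.6,0.4,0,0,0],[13.2,-48.6,0.4,0,0,0],[13.2,-48.6,0.4,0,0,0],[13.2,-48.6,0.4,0,0,0],[13.2,-48.6,0.4,0,0,0],[13.2,-48.6,0.4,0,0,0],[13.2,-48.6,0.4,0,0,0],[13.2,-48.6,0.4,0,0,0],[13.2,-48.6,0.4,0,0,0],[13.2,-48.6,0.4,0,0,0],[13.2,-48.6,0.4,0,0,0],[13.2,-48.6,0.4,0,0,0],[13.2,-48.6,0.4,0,0,0],[13.2,-48.6,0.4,0,0,0],[13.2,-48.6,0.4,0,0,0],[13.2,-48.6,0.4,0,0,0]]'
python3 - <<'E'
from h import *
import pickle
o=robot.observe(); s=robot.snapshot("wrist"); pickle.dump((s,o),open("w7.pkl","wb"))
print(o["position"])
im=s["img"]; g=im.max(axis=2)
n,l,st,c=cv2.connectedComponentsWithStats((g<45).astype(np.uint8))
for i in range(1,n):
    if 60<st[i,4]<5000: print(st[i],c[i].round(1),watz(s,o,*c[i],.09))
p=[wproj(s,o,[.584,.284,.097]),wproj(s,o,[.499,.3395,.16]),wproj(s,o,[.5009,.2945,.097])]; print(p)
u,v=p[0].astype(int)
for vv in range(v-32,v+33,4): print(vv,"".join("%4d"%g[vv,uu] for uu in range(u-40,u+41,4)))
print(u-40)
E
```

```text
time: 16.25
position: [0.5511, 0.2826, 0.246]
tcp_rot: [0.999, 0.045, 0.0, -0.0]
force: [1.2, 0.7, -0.5]
grip_width: 0.607
gripper_force: 0.0
[0.55106655 0.28259578 0.24599246]
[   0    7   30   71 1359] [12.  41.3] [0.6553 0.5233 0.09  ]
[435  49  16  11  98] [442.7  54.6] [0.6804 0.1183 0.09  ]
[  0  79  16  71 652] [  5.2 107.3] [0.594  0.5406 0.09  ]
[252 127  18  15  93] [260.4 131.6] [0.593  0.2841 0.09  ]
[190 165  22  68 372] [202.9 198.4] [0.5146 0.3408 0.09  ]
[array([259.70991967, 141.33169077]), array([189.0590724 , 241.92023446]), array([243.45755525, 215.71976948])]
109  189 187 186 168 170 168 170 165 194 190 192 184 194 187 193 189 184 190 187 184 185
113  188 190 187 187 167 170 170 164 179 187 190 187 193 186 190 186 187 186 163 159 157
117  188 187 184 190 184 170 171 171 180 191 192 189 184 195 189 188 127 123 118 116 123
121  190 186 186 187 188 169 167 170 190 191 190 190 184 189 194 115 120 120 117 118 123
125  189 191 186 190 193 175 165 168 188 193 147 148 193 187 189 118 121 122 129 120 121
129  185 187 185 186 189 176 166 175 187  30   8  26  63 190 183 118
[... 303 characters left out ...]
8 182 187 164 169 183 189  65 100  88 108 191 118 115 138 188 188 181 190
149  189 185 186 188 187 170 172 190 192 139 136 131 190 181 122 117 142 191 189 186 187
153  168 191 185 189 180 169 172 188 184 142 140 154 187 180 121 115 172 194 189 187 189
157  163 108 157 147 138 141 167 195 182 141 142 166 190 169 118 122 170 187 185 182 181
161   49  51  55  67  55  54  58  72  85 141 144 164 178 126  93 103 184 187 189 188 190
165   60  55  58  63  71  61  49  65 100 142 145 104  85  59  48  75  84  84  89 113 166
169   44  52  50  47  59  51  56  52 119 143 132 101  78  67  49  93  93  50  59  76 122
173   43  46  46  41  72  72  67  69 130 145 119  80  67  62  74  65  44  42  43  77 124
219
```

The knob's top is at about (260,137) in the wrist picture, which puts it at (0.588, 0.284). The lever is about 88 mm long from the pivot at (0.5005, 0.2945), so it fits. I'll grasp the knob.

```bash
python3 -m inch '[[3.7,0.2,2,0,0,0],[3.7,0.2,6,0,0,0],[3.7,0.2,10,0,0,0],[3.7,0.2,13,0,0,0],[3.7,0.2,15,0,0,0],[3.7,0.2,16.5,0,0,0],[3.7,0.2,17.3,0,0,0],[3.7,0.2,17.3,0,0,0]]' && python3 -m inch '[[0,0,0,0,0,0],[0,0,0,0,0,0],[0,0,0,0,0,0],[0,0,0,0,0,0],[0,0,0,0,0,0]]' 1.5 60
python3 - <<'E'
from h import *
o=robot.observe(); r=R.from_quat(o["tcp_rot"]); P=o["position"]; k=P.copy(); print(P,o["wrist_torque"])
c=np.array([.5005,.2945]); d=k[:2]-c; print("len",np.linalg.norm(d),np.degrees(np.arctan2(d[1],d[0])))
for L in (.088,):
  a0=np.arctan2(d[1],d[0]); c2=k[:2]-L*np.array([np.cos(a0),np.sin(a0)])
  for a in np.radians(np.arange(6,79,6)): 
    q=c2+L*np.array([np.cos(a0-a),np.sin(a0-a)]); print(np.round(r.inv().apply([*(q-k[:2]),0])*100,2).tolist())
E
```

```text
time: 17.1
position: [0.5878, 0.2845, 0.0723]
tcp_rot: [0.999, 0.045, -0.0, 0.0]
force: [0.1, -0.7, 0.3]
grip_width: 0.611
gripper_force: 0.0
time: 17.6
position: [0.5886, 0.2849, 0.0742]
tcp_rot: [0.999, 0.045, 0.001, -0.0]
force: [-1.1, -0.3, 6.2]
grip_width: 0.23
gripper_force: 58.6
[0.58856211 0.28491743 0.07416318] [-0.12368064  0.2033272  -0.01846412]
len 0.08858194162205683 -6.210263396581479
[-0.23, 0.89, -0.0]
[-0.55, 1.76, -0.0]
[-0.96, 2.58, -0.0]
[-1.45, 3.36, -0.0]
[-2.03, 4.08, -0.01]
[-2.67, 4.74, -0.01]
[-3.38, 5.32, -0.01]
[-4.15, 5.83, -0.01]
[-4.96, 6.26, -0.01]
[-5.82, 6.6, -0.01]
[-6.71, 6.85, -0.02]
[-7.62, 7.0, -0.02]
[-8.54, 7.06, -0.02]
```

```bash
python3 -m inch '[[-0.23,0.89,-0.1,0,0,0],[-0.55,1.76,-0.1,0,0,0],[-0.96,2.58,-0.1,0,0,0],[-1.45,3.36,-0.1,0,0,0],[-2.03,4.08,-0.1,0,0,0],[-2.67,4.74,-0.1,0,0,0],[-2.67,4.74,-0.1,0,0,0]]'
python3 - <<'E'
from h import *
o=robot.observe(); print(o["wrist_torque"],o["joint_positions"][5])
E
```

```text
time: 18.3
position: [0.5659, 0.2352, 0.0745]
tcp_rot: [0.999, 0.045, 0.001, -0.001]
force: [1.3, 1.9, -0.4]
grip_width: 0.23
gripper_force: 59.0
[ 0.47938169 -0.10128781 -0.34723481] 1.79800628253727
```

```bash
python3 -m inch '[[-0.71,0.58,0,0,0,0],[-1.48,1.09,0,0,0,0],[-2.29,1.52,0,0,0,0],[-3.15,1.86,0,0,0,0],[-4.04,2.11,0,0,0,0],[-4.95,2.26,0,0,0,0],[-5.2,2.29,0,0,0,0],[-5.2,2.29,0,0,0,0]]'
python3 - <<'E'
from h import *
o=robot.observe(); print(o["wrist_torque"],o["joint_positions"][5]); d=o["position"][:2]-[.5005,.2945]; print(np.linalg.norm(d),np.degrees(np.arctan2(d[1],d[0])))
E
```

```text
time: 19.1
position: [0.5176, 0.2055, 0.0745]
tcp_rot: [0.999, 0.046, 0.002, 0.001]
force: [8.2, -16.7, -0.2]
grip_width: 0.226
gripper_force: 58.6
[-2.80269012 -1.28661636 -0.09217352] 1.7789075919634523
0.09067035193788027 -79.10232569235568
```

```bash
python3 -m inch '[[0,0,0,0,0,0],[0,0,0,0,0,0],[0,0,0,0,0,0],[0,0,0,0,0,0],[0,0,-1,0,0,0],[0,0,-4,0,0,0],[0,0,-8,0,0,0],[0,0,-13,0,0,0],[-2,-5,-17.5,0,0,4.5],[-4.6,-10,-17.5,0,0,4.5],[-4.6,-13.5,-17.5,0,0,4.5],[-4.6,-13.5,-17.5,0,0,4.5],[-4.6,-13.5,-17.5,0,0,4.5],[-4.6,-13.5,-17.5,0,0,4.5]]' 5.2
python3 - <<'E'
from h import *
import pickle
o=robot.observe(); s=robot.snapshot("wrist"); pickle.dump((s,o),open("w8.pkl","wb"))
shift([.499,.3395,.096],0.8)
for p in([.499,.3395,.16],[.499,.3395,.13],[.517,.207,.097],[.5005,.2945,.097]):print(wproj(s,o,p))
g=s["img"].max(axis=2);u,v=wproj(s,o,[.499,.3395,.16]).astype(int)
for vv in range(v-24,v+33,3): print(vv,"".join("%4d"%g[vv,uu] for uu in range(u-36,u+37,3)))
print(u-36)
u,v=wproj(s,o,[.517,.207,.097]).astype(int)
for vv in range(v-28,v+29,4): print(vv,"".join("%4d"%g[vv,uu] for uu in range(u-32,min(u+33,512),4)))
print(u-32)
E
```

```text
time: 20.5
position: [0.458, 0.3371, 0.2488]
tcp_rot: [1.0, 0.006, -0.0, 0.0]
force: [0.2, 0.2, 0.3]
grip_width: 0.61
gripper_force: 0.0
shift cm [ 4.08 -0.23 15.28] rz -0.2 yaw 0.65 t 20.55
[255.17506662 142.95513744]
[255.64986584 137.64533037]
[389.17088708 116.37032606]
[300.49720403 132.05072837]
118  100  95 100  97  90  99 102 100  97  97 107  92  13  19  56  54  80  73  70  71  71  73  58  86  83
121  106  98  95  94  97  98 101 101  97  97 115  80  21  23  56  51  82  66  71  69  72  71  75  86  87
124  105  94  93  98  95  95 101 105  93  99 108  58  34  41  52  53  85  68  67  67  69  70  82  83 117
127  101  96  91  99  95 112 100  99  96  97 104  57  50  42  61  57  83  73  73  68  76  68  80 104 134
130  106  93  95  96  91 109 115 106  98  97 106  62  59  58  56  60  80  65  69  72  72  77  74 136 136
133  105  91  94  97  92 111 114 115 109  97 107  58  49  47  51  58  79  70  69  69  71  79  56 136 139
136  108  93  95  89  93 113 117 116 114 107  96  70  68  64  57  54  82  75  91  94 100 109  56 108 141
139  109 106  94  98  94 112 114 116 115 109 102 104  94  82  
[... 1597 characters left out ...]
 47 112 113 109  78  92  91  91  91  91
112  131 141 137 105  52   1  10  17 106 109  65  86  94  93  86  89  95
116  109  98  92  69  76  89  56  31  27  57 116  93  92  85  94  89  93
120  115 111  93  63  86  97 102 113 117 115 119 111  89  93  89  91  88
124  117 110  90  63  86 101 101 117 113 114 107 110 100  92  85  89  93
128  113 115 110  67  91 109  95 114 116 112 111 110 113  99  96  87  89
132  116 118 114  78  87 104 101 115 112 110 118 108 112 112 105  92  91
136  177 180 178 182 152 154 168 124 110 113 117 118 114 116 117 105  90
140  181 174 184 180 180 177 180 181 161 129 123 109 108 111 117 117 112
144  180 178 181 177 178 181 175 182 178 177 181 180 171 113 117 116 117
357
```

The tang sits at column ~255 as predicted, and the jaw gap is open around it. I'll descend and grip the blade's flats.

```bash
python3 -m inch '[[4.1,-0.2,0,0,0,0],[4.1,-0.2,2,0,0,0],[4.1,-0.2,6,0,0,0],[4.1,-0.2,10,0,0,0],[4.1,-0.2,13,0,0,0],[4.1,-0.2,14.5,0,0,0],[4.1,-0.2,15.2,0,0,0],[4.1,-0.2,15.2,0,0,0]]' && python3 -m inch '[[0,0,0,0,0,0],[0,0,0,0,0,0],[0,0,0,0,0,0],[0,0,0,0,0,0],[0,0,0,0,0,0],[0,0,0,0,0,0]]' 0.4 40; python3 -c "
from h import *
o=robot.observe();print(o['force'],o['wrist_torque'],o['position'])"
```

```text
time: 21.35
position: [0.4993, 0.3399, 0.097]
tcp_rot: [1.0, 0.006, 0.0, 0.0]
force: [1.0, 0.7, 0.7]
grip_width: 0.608
gripper_force: 0.0
time: 21.95
position: [0.4994, 0.3409, 0.0978]
tcp_rot: [1.0, 0.006, 0.001, -0.001]
force: [-1.3, 1.6, 5.2]
grip_width: 0.093
gripper_force: 39.2
[-1.27112272  1.61497501  5.20211267] [0.5220275  0.25977099 0.02992943] [0.49937052 0.34091925 0.097807  ]
```

```bash
python3 -m inch '[[0,0,-0.3,0,0,0],[0,0,-1,0,0,0],[0,0,-2,0,0,0],[0,0,-3.5,0,0,0],[0,0,-5.5,0,0,0],[0,0,-8,0,0,0],[0,0,-11,0,0,0],[0,0,-13,0,0,0],[0,0,-13,0,0,0],[0,0,-13,0,0,0]]' - 60; python3 -c "
from h import *
o=robot.observe();print(o['wrist_torque']); shift([.5094,.0748,.22],.7)"
```

```text
time: 22.95
position: [0.4987, 0.3402, 0.2268]
tcp_rot: [1.0, 0.006, 0.0, -0.0]
force: [0.1, -0.3, -2.2]
grip_width: 0.084
gripper_force: 58.5
[-0.01144331  0.00020834 -0.00231316]
shift cm [ 0.75 26.55  0.68] rz -0.0 yaw 0.7 t 22.95
```

```bash
python3 -m inch '[[0.6,4,0,0,0,0],[0.6,8,0,0,0,0],[0.6,12,0,0,0,0],[0.6,16,0,0,0,0],[0.6,20,0,0,0,0],[0.6,23,0,0,0,0],[0.6,25.5,0,0,0,0],[0.6,26.7,0,0,0,0],[0.6,26.7,0,0,0,0],[0.6,26.7,0,0,0,0],[0.6,26.7,0,0,0,0]]'
python3 - <<'E'
from h import *
import pickle
o=robot.observe(); s=robot.snapshot("wrist"); pickle.dump((s,o),open("w9.pkl","wb"))
shift([.508,.073,.0938],.7)
im=s["img"].astype(int); m=((im[...,2]>im[...,0]*1.8)&(im[...,2]>im[...,1]*1.4)).astype(np.uint8)
n,l,st,c=cv2.connectedComponentsWithStats(m)
for i in range(1,n):
    if st[i,4]>300: print(st[i],c[i].round(1))
a=np.linspace(0,2*np.pi,9)[:-1]
for q in a: print(np.round(wproj(s,o,[.508+.047*np.cos(q),.073+.047*np.sin(q),.085]),1))
E
```

```text
time: 24.05
position: [0.508, 0.0744, 0.2265]
tcp_rot: [1.0, 0.007, -0.0, -0.0]
force: [-0.4, 0.8, -1.9]
grip_width: 0.084
gripper_force: 58.9
shift cm [-0.    0.13 13.28] rz 0.1 yaw 0.77 t 24.1
[ 437   42   75   82 5253] [476.6  82.7]
[ 214  125   90   91 5768] [258.6 169.1]
[ 359  226   74   36 1825] [395.3 243.5]
[   0  269   74   75 4012] [ 34.4 305.9]
[260.1 128.1]
[226.2 141.8]
[213.5 174.2]
[227.7 204.6]
[258.9 217. ]
[290.4 205.4]
[305.3 175.3]
[293.5 142.7]
```

The pot rim outline matches the prediction to about 2 px, so I'll lower the blade.

```bash
python3 -m inch '[[0.1,0.1,2,0,0,0],[0.1,0.1,5,0,0,0],[0.1,0.1,8,0,0,0],[0.1,0.1,10,0,0,0],[0.1,0.1,11.5,0,0,0],[0.1,0.1,12.3,0,0,0],[0.1,0.1,12.7,0,0,0],[0.1,0.1,12.8,0,0,0],[0.1,0.1,12.9,0,0,0],[0.1,0.1,12.9,0,0,0],[0.1,0.1,12.9,0,0,0]]'
```

```text
time: 25.2
position: [0.5094, 0.0724, 0.0982]
tcp_rot: [1.0, 0.006, 0.0, -0.0]
force: [0.6, -0.1, -2.2]
grip_width: 0.09
gripper_force: 58.8
```

```bash
python3 -m inch '[[0,0,0.1,0,0,0],[0,0,0.2,0,0,0],[0,0,0.3,0,0,0],[0,0,0.3,0,0,0],[0,0,0.3,0,0,0]]'
```

```text
time: 25.7
position: [0.5092, 0.0724, 0.0948]
tcp_rot: [1.0, 0.006, -0.0, -0.0]
force: [0.0, -0.8, -2.2]
grip_width: 0.088
gripper_force: 58.8
```

Not yet in contact, so I'll ease down in fine steps.

```bash
python3 -m inch '[[0,0,0.05,0,0,0],[0,0,0.1,0,0,0],[0,0,0.1,0,0,0],[0,0,0.1,0,0,0]]'; python3 -m inch '[[0,0,0.05,0,0,0],[0,0,0.1,0,0,0],[0,0,0.1,0,0,0],[0,0,0.1,0,0,0]]'
```

```text
time: 26.1
position: [0.5093, 0.0724, 0.0939]
tcp_rot: [1.0, 0.006, 0.0, -0.0]
force: [0.3, 0.3, -0.9]
grip_width: 0.089
gripper_force: 59.1
time: 26.5
position: [0.5097, 0.0725, 0.0938]
tcp_rot: [1.0, 0.006, 0.001, -0.0]
force: [-2.8, -0.6, 11.1]
grip_width: 0.084
gripper_force: 61.2
```

Contact made. I'll back off slightly, soften the grip and release.

```bash
python3 -m inch '[[0,0,-0.08,0,0,0],[0,0,-0.08,0,0,0],[0,0,-0.08,0,0,0]]' - 20; python3 -m inch '[[0,0,0,0,0,0],[0,0,0,0,0,0],[0,0,0,0,0,0]]' 1.4; python3 -m inch '[[0,0,0,0,0,0],[0,0,0,0,0,0],[0,0,0,0,0,0],[0,0,0,0,0,0]]' 4; python3 -m inch '[[0,0,-1,0,0,0],[0,0,-3,0,0,0],[0,0,-6,0,0,0],[0,0,-10,0,0,0],[0,0,-14,0,0,0],[-5,0,-17,0,0,0],[-8,0,-17,0,0,0],[-8,0,-17,0,0,0],[-8,0,-17,0,0,0],[-8,0,-17,0,0,0]]'
python3 - <<'E'
from h import *
import pickle
o=robot.observe(); s=robot.snapshot("wrist"); pickle.dump((s,o),open("w10.pkl","wb"))
g=s["img"].max(axis=2)
for p in([.5094,.0725,.156],[.5094,.0725,.126],[.5094,.0725,.006]): print(wproj(s,o,p))
u,v=wproj(s,o,[.5094,.0725,.156]).astype(int)
for vv in range(v-45,v+61,4): print(vv,"".join("%4d"%g[vv,uu] for uu in range(u-48,u+49,4)))
t=robot.snapshot("top"); t0=pickle.load(open("top.pkl","rb")); pickle.dump(t,open("top2.pkl","wb"))
d=cv2.absdiff(t["img"],t0["img"]).max(axis=2); n,l,st,c=cv2.connectedComponentsWithStats((d>40).astype(np.uint8))
print([(st[i].tolist()) for i in range(1,n) if st[i,4]>12])
E
```

```text
time: 26.8
position: [0.5093, 0.0724, 0.0938]
tcp_rot: [1.0, 0.006, 0.0, -0.0]
force: [-1.9, -0.5, 4.9]
grip_width: 0.089
gripper_force: 59.7
time: 27.1
position: [0.5091, 0.0724, 0.0934]
tcp_rot: [1.0, 0.006, -0.0, -0.0]
force: [-0.6, -0.4, -0.3]
grip_width: 0.161
gripper_force: 0.0
time: 27.5
position: [0.5092, 0.0724, 0.0936]
tcp_rot: [1.0, 0.006, -0.0, 0.0]
force: [1.1, 0.5, 0.1]
grip_width: 0.467
gripper_force: 0.0
time: 28.5
position: [0.4297, 0.0714, 0.2638]
tcp_rot: [1.0, 0.006, 0.0, -0.0]
force: [-0.1, -0.4, -0.3]
grip_width: 0.469
gripper_force: 0.0
[257.57340127  92.54000852]
[257.79447514  92.79738598]
[258.34616064  93.43966639]
47  162 156 156 154 151 156 152 149 153 158 155 141 145 167 172 180 173 173 175 168 176 163 177 175 171
51  154 156 149 158 152 161 153 153 132 134 131 121 107 123 129 138 149 120 109 111 106 104 110 117 155
55  155 152 155 155 159 156 138 132  93  55  50  58  64  63  59  70 109 136 111 107 110 113 109 114 117
59  152 157 152 158 155 135 117  56  46  53  51  54  53  60  67  61  62  71 134 115 107 110 110 113 105
63  157 159 159 157 131 100  50  5
[... 2018 characters left out ...]
8 182 180 180 183 185 183 177 180 179
143  180 177 181 181 181 184 178 181 179 181 180 182 182 187 182 183 179 183 180 181 183 181 185 181 182
147  186 183 183 180 181 180 184 182 183 182 183 185 183 185 184 188 183 177 180 186 183 182 186 183 180
151  186 179 180 179 186 182 187 184 179 185 188 180 181 186 181 185 177 180 180 182 180 180 181 183 183
[[173, 181, 8, 9, 43], [188, 182, 10, 19, 65], [276, 191, 80, 49, 2208], [179, 198, 97, 186, 7832], [139, 202, 19, 15, 153], [179, 207, 13, 5, 23], [368, 246, 144, 85, 5825], [332, 252, 17, 16, 207], [499, 257, 11, 6, 32], [272, 272, 156, 112, 9078], [323, 292, 77, 36, 1539], [434, 310, 78, 74, 3378], [252, 364, 6, 10, 21], [272, 375, 9, 9, 26]]
```

The tang sits exactly over its foot at (258,93), so the blade is standing upright in the pot. The gripper touches nothing, so I'll hand in.

```bash
python3 -c "
from cell import robot
print(robot.close_job())"
```

```text
the job is handed in; nothing more can be done
None
```

I handed the job in at about 29 s on the robot's clock: the handle is in the 28 mm clip, the vise lever is swung open (about 1.4 rad), and the bare blade is standing upright in the pot, tang up; I checked handle and blade by wrist-camera pixel values, and no verdict came back.

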